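# Tighten a housing cover evenly, crisscross, in two passes

### The arm

A 6-joint arm with a two-finger parallel gripper is mounted at the origin on a cart in front of the work surface, level with it; the furniture and walls round the work are solid. World frame = base frame: x ahead of the robot, y to its left, z up, the work surface at z = 0. Lengths are in m, angles in rad, forces in N, time in s.
With the tool pointing down it reaches from about 0.35 to 0.875 m from the base axis. Payload 4.2 kg.
Tool frame: the origin (TCP) lies on the front face of the gripper's body, between the roots of the fingers; the fingertips stand manip.finger_overhang ahead of it and the grasp point (between the pads) lies 51 mm ahead of it (manip.finger_overhang is the distance from the TCP to the fingertips, in m); z points along the fingers, y is the direction in which the jaws open and shut (so a half turn about z gives the same grasp; the last joint's range is limited). The gripper opens to 87 mm and grips with 3 to 60 N. Pads are 19 mm wide; open, the fingers measure 117 mm over their backs; the gripper's body (75 mm by 190 mm) begins 51 mm behind the grasp point.
Start: joints at [1.524, 0.385, 0.008, 0, -1.194, -0.259], TCP at [0.188, 0.596, 0.292] pointing down, gripper open.
Joint ranges: [-3.14, 3.14], [-1.21, 2.06], [-1.07, 1.41], [-3.16, 2.05], [-2.99, -0.16], [-3.1, 3.1]. Speed limits (rad/s): [2.79, 2.79, 3.14, 3.14, 3.14, 3.14].

### API

Orientations are given as a rotation vector (axis times angle).
In Python, from workcell import manip, vision gives the robot as it stands.
- The arm moves only by the shell command python3 -m creep 'ROWS' [FORCE]. ROWS is text: rows parted by semicolons, each of 7 numbers parted by spaces: the turn, a rotation vector about the world's x, y, z in degrees, then the shift along the world's x, y, z in mm, then the closure in counts, from 0 (fully open) to 255 (shut). In form: wx wy wz tx ty tz hand; .... A call has exactly 8 rows; each row is the pose to reach, as a shift and turn from the pose commanded when the call began; what a row does not reach only later rows make up. A row lasts 1/10 s, in which the tool goes at most 50 mm and 8.59 degrees, less where a joint would pass 70% of its speed; a pose out of reach is approached as far as the arm can. A call with a gripper value outside its range is refused whole. The fingers move at their own pace and stop on an object; FORCE is the grip in N (left out, the last holds). Time passes only in rows, so rows that repeat a pose let the fingers close, or fill a call up. It gives the time, the measured TCP pose, the force and the opening at its end, in the units of the state.
- manip.state(): the state, without advancing time (a new reading comes with each control period).
- vision.read_camera(name): name is "scene" or "top"; returns a dict with "frame" (420x560x3 uint8, blue, green, red), "depth" (420x560 float32, m along the optical axis (not along the pixel's ray), 0 where there is no reading), "fx", "fy", "cx", "cy" (pixels), "R" (3x3) and "t" (3): a world point X has camera coordinates R X + t. Camera axes: x right, y down, z forward; pixel columns grow to the right and rows downward; lengths in m; the calibration is good to about 2 mm. A picture is of the moment at which its call begins.
- manip.hand_in(): hands the job in, once; it reports no verdict.
The state is a dict: "time_s": time; "joint_positions": joint angles; "dq": joint speeds; "effort": joint torques, N m; "tcp_pos": TCP position; "eef_rot": TCP orientation; "wrist_force": force on the tool from outside, world axes, zero at the start; "wrist_torque": the same for the moment, N m; "width": opening from 0.0 (shut) to 1.0 (fully open).
Only numpy, scipy, OpenCV 4.12 (cv2) and the standard library are available. Lean on these libraries where they do the work, as an engineer would, in place of code of your own. Each camera call takes 0.05 s, during which the arm holds its last target.

### The job

Tighten the four quarter-turn wing fasteners on the cover of the heavy housing, evenly and crisscross: begin with the fastener at the corner where the pipe spigot sticks out, then the one diagonally opposite, then the remaining two. Go round twice in this order: on the first pass turn each only half way (its wings then lie diagonally, 45 degrees clockwise from loose), on the second pass turn each clockwise fully home to its stop.

Things in the scene. Friction and masses are not known exactly. Their poses are not given: they have to be found in the camera images.
- cover (a point): Centre of the top of a square aluminium cover (136 mm) on a fixed grey housing standing level at any yaw; 90 mm above the bench. z up, x, y along its edges. A 30 mm thick pipe spigot, 42 mm above the bench, sticks out at the +x +y corner to 124 mm from the centre. A fixed hex plug, 11 mm high, in the middle does not turn. Wing fasteners stand 50 mm from the centre along x and along y, one per corner.
- wing_spigot (a joint): Turn of the fastener at (+50, +50) mm on the cover, the spigot's corner; first. Radians, growing clockwise from above: 0 loose, its bar along the cover's x; 0.785 half way, diagonal; 1.571 home at the stop, along y. So the bar points along cover yaw minus this value. Starts at 0 to 0.15, stays where left.
- wing_opposite (a joint): The same for the fastener at (-50, -50) mm, diagonally opposite the spigot; second. Each fastener's wings are one upright dark steel bar 44 mm long and 12 mm thick, from 11 to 37 mm above the cover's top, on a 25 mm washer 4 mm thick. Take the bar across its 12 mm from above, about 26 mm above the cover. It keeps its height as it turns; friction 0.08 N m.
- wing_side_a (a joint): The same for the fastener at the (-50, +50) mm corner; third or fourth, as you like.
- wing_side_b (a joint): The same for the fastener at the (+50, -50) mm corner; third or fourth, as you like.

How it is judged:
By the outcome, as a careful person would: the job done as asked, in the order asked, and still so for the second after the job is handed in, with the robot touching nothing.
It also fails if it takes over 72 s, if anything falls off the work surface, if the arm or the gripper's body presses on something with over 40 N, if the wrist force passes 120 N, or if a joint passes its speed limit or range.

## Working session

There is one attempt and no reset: what is moved stays moved. The work goes in short steps, Python scripts to look and compute and a shell command to move; the robot and the scene stay as the last step left them, time stands still between calls to the robot, and variables do not carry over. Pictures are saved under pics/ and viewed, and the job is handed in when it is done.

```bash
ls; mkdir -p pics
python3 - <<'E'
from workcell import manip, vision
import cv2, json
s=manip.state()
for k,v in s.items(): print(k,v)
print(manip.finger_overhang)
for n in ("scene","top"):
    c=vision.read_camera(n); cv2.imwrite(f"pics/{n}0.png",c["frame"])
    print(n,c["fx"],c["cx"],c["cy"],c["R"],c["t"])
    import numpy as np; np.savez(f"pics/{n}0.npz",**c)
E
```

```text
pics
time_s 0.0
joint_positions [ 1.52359839e+00  3.85551504e-01  6.62593321e-03 -5.40768387e-04
 -1.19398353e+00 -2.58608484e-01]
dq [-0.00065345 -0.00042578  0.00306122 -0.00036941 -0.00109798 -0.0003419 ]
effort [-1.43306097e-03 -3.90666175e+01  1.87411469e+01  4.21997845e+00
  1.10638904e-02 -1.85866861e-04]
tcp_pos [0.18799009 0.5955823  0.29115633]
eef_rot [ 3.10276326e+00 -4.78471473e-01 -4.34651744e-04]
wrist_force [-0.13400595  0.44926439  0.1345909 ]
wrist_torque [-0.08410107 -0.01502701  0.02601155]
width 1.0020976612388932
0.0697
scene 479.1484561790897 278.1669751965367 211.86612420431834 [[ 0.77437684 -0.6327065   0.0047954 ]
 [-0.29309616 -0.36541997 -0.8834947 ]
 [ 0.56074517  0.68275232 -0.4684166 ]] [-0.18901782  0.37331886  0.44739921]
top 480.62261098225105 286.78208229917925 209.5682617858624 [[-0.02003704 -0.99977774  0.00655676]
 [-0.99532042  0.0193268  -0.09467702]
 [ 0.09452925 -0.00842312 -0.99548645]] [0.32838918 0.48788174 0.94736033]
```

View pics/scene0.png

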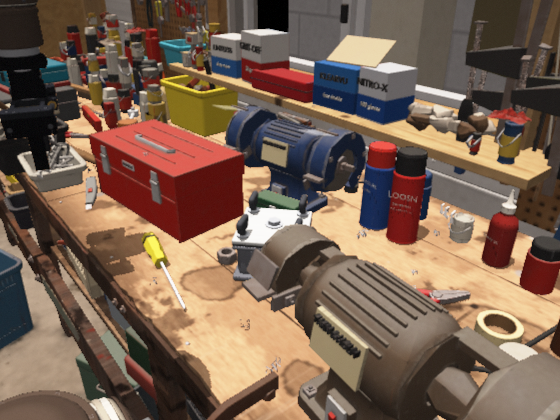

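View pics/top0.png

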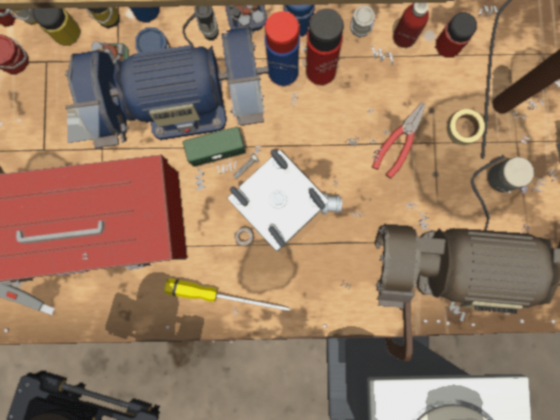

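Run:
```python
import numpy as np,cv2
c=np.load("pics/top0.npz"); f=c["frame"][135:265,210:360]
cv2.imwrite("pics/top0c.png",cv2.resize(f,None,fx=5,fy=4.6*5/4.6*1.0 if 0 else 4.6,interpolation=cv2.INTER_CUBIC))
d=c["depth"];R,t=c["R"],c["t"]
v,u=np.mgrid[0:420,0:560]
P=np.stack([(u-c["cx"])/c["fx"]*d,(v-c["cy"])/c["fy"]*d,d],-1)
W=(P-t)@R
z=W[...,2]
hm=np.clip(z/0.4*255,0,255).astype(np.uint8); hm[d==0]=0
cv2.imwrite("pics/top0z.png",cv2.applyColorMap(hm,cv2.COLORMAP_JET))
print(W[199,279],W[190,255])
for (a,b) in [(215,260),(240,200),(150,210),(80,180),(50,280),(40,325),(250,400),(250,500),(60,240),(380,450)]: print((b,a),W[a,b].round(3))
# cover top points
s=c["frame"].astype(int); m=(z>0.082)&(z<0.096)&(u>215)&(u<340)&(v>140)&(v<255)
n,l,st,ce=cv2.connectedComponentsWithStats(m.astype(np.uint8)); k=1+np.argmax(st[1:,4]); print(st[k],np.median(z[l==k]))
p=W[l==k][:,:2].astype(np.float32); print(cv2.minAreaRect(p*1000))
# wings
m=(z>0.105)&(z<0.135)&(u>215)&(u<340)&(v>140)&(v<255)
n,l,st,ce=cv2.connectedComponentsWithStats(m.astype(np.uint8))
for k in range(1,n):
    if st[k,4]>20:
        q=W[l==k]; print(st[k],q.mean(0).round(4),cv2.minAreaRect(q[:,:2].astype(np.float32)*1000))
```

```text
[0.50659097 0.33340355 0.10232339] [0.52548374 0.37812798 0.09340457]
(260, 215) [0.479 0.37  0.09 ]
(200, 240) [0.437 0.497 0.003]
(210, 150) [0.61  0.467 0.062]
(180, 80) [0.701 0.496 0.198]
(280, 50) [0.767 0.326 0.162]
(325, 40) [0.767 0.249 0.198]
(400, 250) [0.407 0.137 0.202]
(500, 250) [ 0.404 -0.023  0.209]
(240, 60) [0.726 0.393 0.217]
(450, 380) [ 0.148 -0.001 -0.   ]
[ 228  150  100  100 4411] 0.09127199630190133
((508.25225830078125, 336.4787902832031), (136.26402282714844, 136.3148193359375), 42.10641098022461)
[270 149  18  21 166] [0.5773 0.3333 0.1255] ((578.10400390625, 332.7370300292969), (42.17440414428711, 12.314252853393555), 37.81334686279297)
[229 186  19  21 155] [0.5107 0.4064 0.1267] ((511.576171875, 407.1099853515625), (44.23602294921875, 11.884907722473145), 40.17792892456055)
[308 188  17  21 171] [0.5038 0.2667 0.1253] ((504.276611328125, 265.80255126953125), (43.008819580078125, 12.624772071838379), 33.408260345458984)
[268 226  17  21 153] [0.4372 0.3401 0.1267] ((437.3245544433594, 340.0565185546875), (43.86117172241211, 11.821281433105469), 35.596458435058594)
```

View pics/top0c.png

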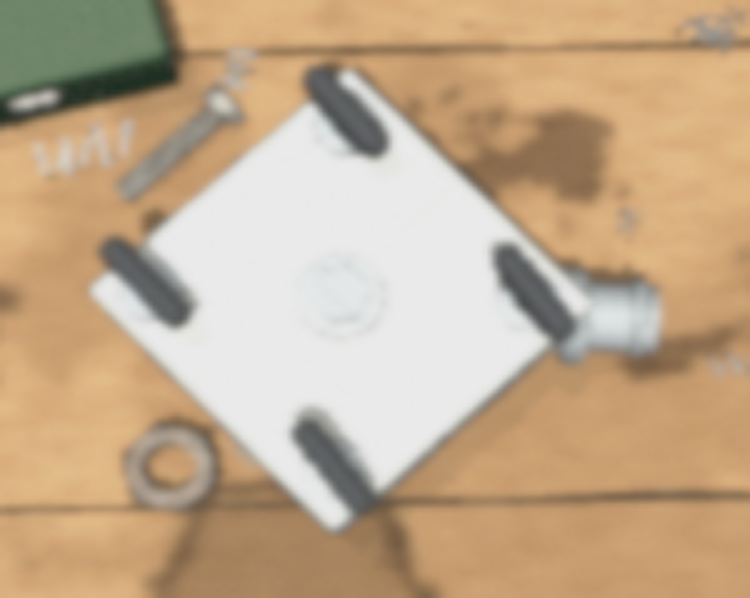

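View pics/top0z.png

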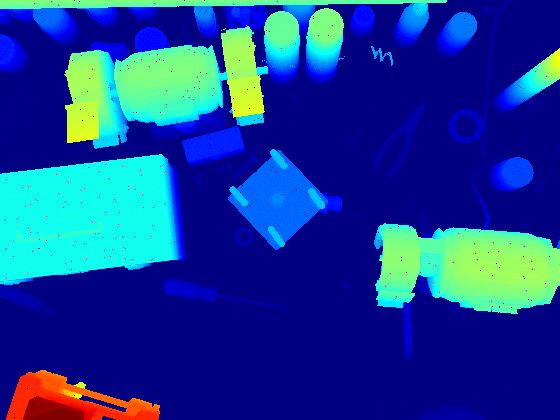

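```bash
cat > h.py <<'E'
import numpy as np
C=np.array([.5082,.3365]);yaw=np.radians(-137.9)
ex=np.array([np.cos(yaw),np.sin(yaw)]);ey=np.array([-ex[1],ex[0]])
F={'spig':C+.05*(ex+ey),'opp':C-.05*(ex+ey),'a':C+.05*(-ex+ey),'b':C+.05*(ex-ey)}
def cloud(c):
    d=c["depth"]; v,u=np.mgrid[0:420,0:560]
    P=np.stack([(u-c["cx"])/c["fx"]*d,(v-c["cy"])/c["fy"]*d,d],-1)
    W=(P-c["t"])@c["R"]; return W,d>0
E
python3 - <<'E'
from h import *
A=[]
for n in("top","scene"):
    c=np.load(f"pics/{n}0.npz"); W,ok=cloud(c); A.append(W[ok])
A=np.concatenate(A)
A=A[(A[:,2]<.45)]
print({k:v.round(4) for k,v in F.items()})
for k,p in F.items():
    for jaw in (132,110,87,65,42):
        a=np.radians(jaw); j=np.array([np.cos(a),np.sin(a)]);n=np.array([-j[1],j[0]])
        q=A[(A[:,2]>.155)]; r=q[:,:2]-p; J=np.abs(r@j)-.095; N=np.abs(r@n)-.0375
        d=np.hypot(np.maximum(J,0),np.maximum(N,0)); i=np.argsort(d)[5]
        print(k,jaw,"clear",d[i].round(3),q[i].round(3))
q=A[(A[:,0]>.15)&(A[:,0]<.7)&(A[:,1]>.48)&(A[:,1]<.75)&(A[:,0]>.35)]
print("toolbox top",np.percentile(q[:,2],[50,90,99]))
q=A[(A[:,2]>.15)&(A[:,0]>.25)&(A[:,0]<.65)&(A[:,1]>.2)&(A[:,1]<.5)];print(len(q))
E
```

```text
{'spig': array([0.5046, 0.2659]), 'opp': array([0.5118, 0.4071]), 'a': array([0.5788, 0.3329]), 'b': array([0.4376, 0.3401])}
spig 132 clear 0.076 [0.447 0.16  0.168]
spig 110 clear 0.05 [0.451 0.156 0.161]
spig 87 clear 0.02 [0.447 0.159 0.175]
spig 65 clear 0.026 [0.451 0.158 0.158]
spig 42 clear 0.019 [0.446 0.16  0.162]
opp 132 clear 0.025 [0.471 0.527 0.158]
opp 110 clear 0.023 [0.518 0.532 0.159]
opp 87 clear 0.024 [0.473 0.527 0.156]
opp 65 clear 0.024 [0.513 0.532 0.159]
opp 42 clear 0.038 [0.54  0.532 0.156]
a 132 clear 0.017 [0.63  0.357 0.237]
a 110 clear 0.019 [0.63  0.357 0.239]
a 87 clear 0.005 [0.625 0.401 0.24 ]
a 65 clear 0.0 [0.633 0.389 0.237]
a 42 clear 0.0 [0.671 0.367 0.228]
b 132 clear 0.084 [0.405 0.52  0.157]
b 110 clear 0.077 [0.437 0.161 0.165]
b 87 clear 0.08 [0.442 0.164 0.165]
b 65 clear 0.077 [0.419 0.162 0.198]
b 42 clear 0.082 [0.392 0.167 0.201]
toolbox top [0.15411915 0.18246962 0.23448775]
510
```

```bash
python3 -m creep '0 0 6 20 -21 0 138;0 0 12 52 -54 0 138;0 0 19 84 -87 0 138;0 0 26 116 -120 0 138;0 0 32 148 -153 0 138;0 0 39 180 -186 0 138;0 0 46 212 -220 0 138;0 0 51.5 244 -253 0 138' 20
python3 - <<'E'
from workcell import manip
from scipy.spatial.transform import Rotation as R
import numpy as np
s=manip.state(); r=R.from_rotvec(s["eef_rot"]).as_matrix()
print(s["joint_positions"].round(3),np.degrees(np.arctan2(r[1,1],r[0,1])), r[:,2].round(4))
E
```

```text
time_s: 0.9
tcp_pos: [0.4329, 0.3413, 0.292]
eef_rot: [3.002, 0.925, -0.001]
wrist_force: [1.1, 0.3, -0.3]
width: 0.471
[ 0.962  0.26  -0.175 -0.    -1.136  1.207] -55.75570019870123 [-5.e-04 -4.e-04 -1.e+00]
```

```bash
python3 -m creep '0 0 -1 30 -32 0 138;0 0 -1 60 -64 -15 138;0 0 -1 72.6 -77 -50 138;0 0 -1 72.6 -77 -85 138;0 0 -1 72.6 -77 -110 138;0 0 -1 72.6 -77 -123 138;0 0 -1 72.6 -77 -123 138;0 0 -1 72.6 -77 -123 138' 20
python3 - <<'E'
from workcell import manip, vision
import cv2
s=manip.state(); print(s["time_s"],s["tcp_pos"],s["wrist_force"],s["wrist_torque"])
c=vision.read_camera("top"); cv2.imwrite("pics/t1.png",cv2.resize(c["frame"][100:300,180:420],None,fx=3,fy=3))
c=vision.read_camera("scene"); cv2.imwrite("pics/s1.png",cv2.resize(c["frame"][120:300,180:400],None,fx=3,fy=3))
E
```

```text
time_s: 1.7
tcp_pos: [0.5052, 0.2666, 0.1701]
eef_rot: [-3.012, -0.893, -0.002]
wrist_force: [-0.1, 1.1, 0.0]
width: 0.459
1.7 [0.50523307 0.26658673 0.17014766] [-0.11899457  1.06525009  0.01616764] [-0.12452945 -0.06650603  0.0278813 ]
```

View pics/t1.png

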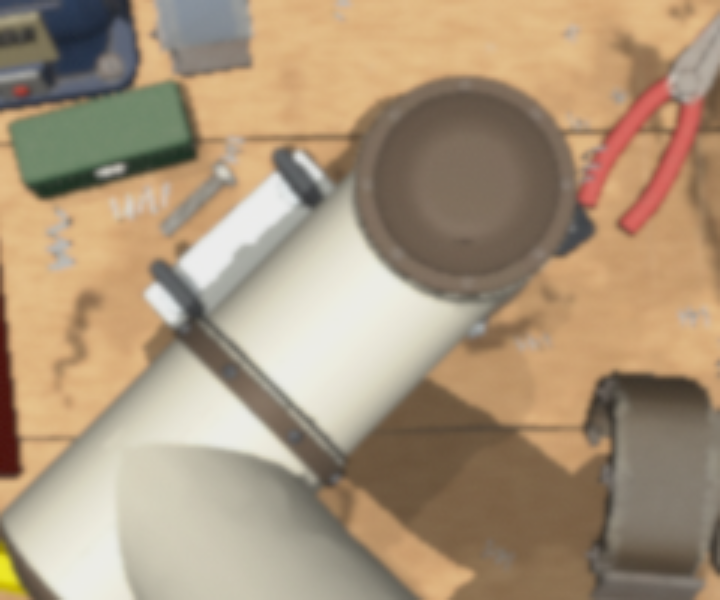

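View pics/s1.png

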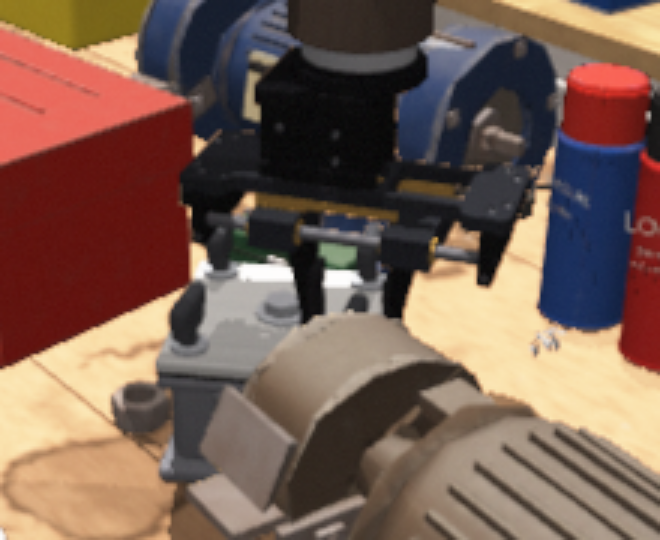

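```bash
python3 -m creep '0 0 0 0 0 0 255;0 0 0 0 0 0 255;0 0 0 0 0 0 255;0 0 0 0 0 0 255;0 0 -8 0 0 0 255;0 0 -16 0 0 0 255;0 0 -24 0 0 0 255;0 0 -32 0 0 0 255' 20
cat > st.py <<'E'
from workcell import manip
from scipy.spatial.transform import Rotation as R
import numpy as np
s=manip.state(); r=R.from_rotvec(s["eef_rot"]).as_matrix()
print("t",round(s["time_s"],2),"jaw",np.degrees(np.arctan2(r[1,1],r[0,1])).round(2)%180,"tcp",(s["tcp_pos"]*1000).round(1),"F",s["wrist_force"].round(1),"T",s["wrist_torque"].round(2),"w",round(s["width"]*87,1),"j",s["joint_positions"].round(2))
E
python3 st.py
```

```text
time_s: 2.6
tcp_pos: [0.5052, 0.2646, 0.1695]
eef_rot: [3.139, 0.019, 0.0]
wrist_force: [2.7, -5.7, 0.7]
width: 0.136
t 2.6 jaw 90.68 tcp [505.2 264.6 169.5] F [ 2.7 -5.7  0.7] T [-1.69 -0.96  0.11] w 11.8 j [ 0.77  0.41 -0.29  0.   -0.87  0.81]
```

```bash
python3 -m creep '0 0 -4 0 0 0 255;0 0 -4 0 0 0 255;0 0 -4 0 0 0 255;0 0 -4 0 0 0 138;0 0 -4 0 0 0 138;0 0 -4 0 0 0 138;0 0 -4 0 0 30 138;0 0 0 0 20 60 138' 20; python3 st.py
```

```text
time_s: 3.4
tcp_pos: [0.504, 0.2846, 0.229]
eef_rot: [3.139, 0.027, -0.005]
wrist_force: [0.2, 0.3, -0.3]
width: 0.442
t 3.4 jaw 90.97 tcp [504.  284.6 229. ] F [ 0.2  0.3 -0.3] T [ 0.05 -0.14  0.04] w 38.5 j [ 0.79  0.36 -0.2  -0.   -1.02  0.79]
```

```bash
python3 -m creep '0 0 7 2 30 0 138;0 0 15 4 75 0 138;0 0 23 6 110 0 138;0 0 31 7 122 0 138;0 0 39 7 122 0 138;0 0 39 7 122 -30 138;0 0 39 7 122 -56 138;0 0 39 7 122 -59 138' 20; python3 st.py
python3 - <<'E'
from workcell import manip, vision
import cv2
c=vision.read_camera("top"); cv2.imwrite("pics/t2.png",cv2.resize(c["frame"][100:300,180:420],None,fx=3,fy=3))
c=vision.read_camera("scene"); cv2.imwrite("pics/s2.png",cv2.resize(c["frame"][120:300,180:400],None,fx=3,fy=3))
E
```

```text
time_s: 4.2
tcp_pos: [0.51, 0.4068, 0.1663]
eef_rot: [2.949, 1.072, -0.011]
wrist_force: [-1.3, -0.2, -0.6]
width: 0.46
t 4.2 jaw 129.96 tcp [510.  406.8 166.3] F [-1.3 -0.2 -0.6] T [-0.12 -0.05  0.02] w 40.0 j [ 0.92  0.54 -0.07 -0.   -0.97  1.35]
```

View pics/t2.png

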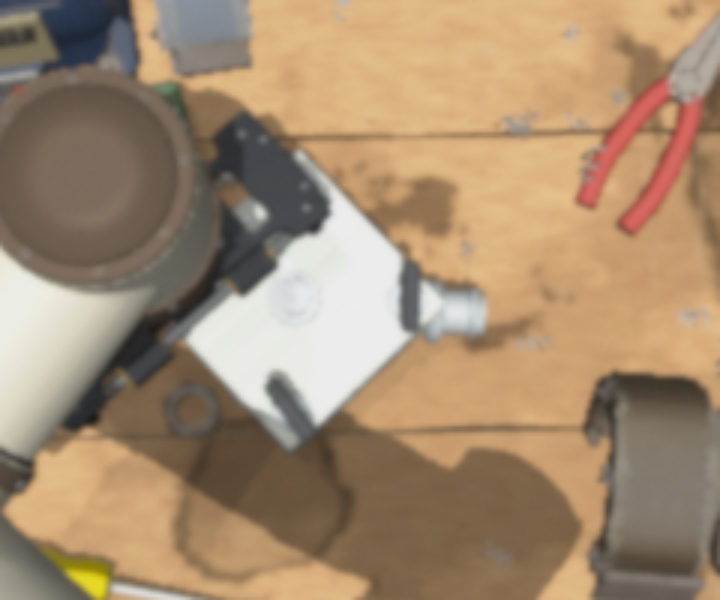

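View pics/s2.png

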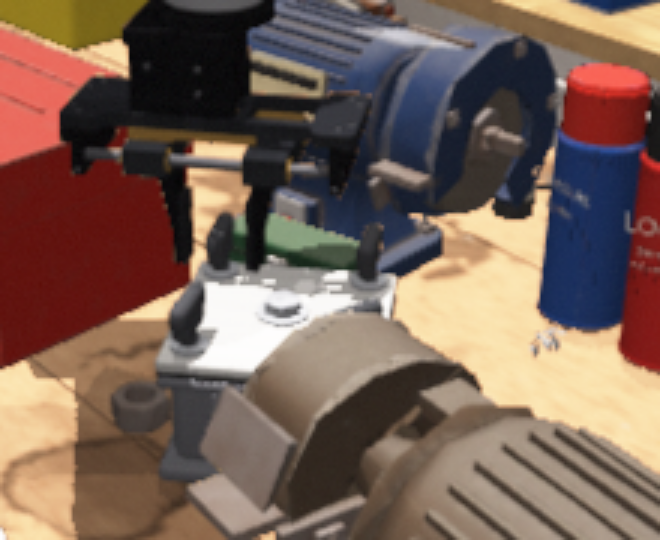

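```bash
python3 -m creep '0 0 0 0 0 2 255;0 0 0 0 0 2 255;0 0 0 0 0 2 255;0 0 0 0 0 2 255;0 0 -8 0 0 2 255;0 0 -16 0 0 2 255;0 0 -24 0 0 2 255;0 0 -32 0 0 2 255' 20; python3 st.py
```

```text
time_s: 5.1
tcp_pos: [0.5129, 0.4062, 0.173]
eef_rot: [3.132, 0.21, 0.002]
wrist_force: [5.1, -5.4, 1.3]
width: 0.137
t 5.1 jaw 97.66 tcp [512.9 406.2 173. ] F [ 5.1 -5.4  1.3] T [-1.72 -1.35  0.11] w 11.9 j [ 0.92  0.53 -0.07  0.   -0.97  0.78]
```

```bash
python3 -m creep '0 0 -8 0 0 0 255;0 0 -11 0 0 0 255;0 0 -11 0 0 0 255;0 0 -11 0 0 0 255;0 0 -11 0 0 0 138;0 0 -11 0 0 0 138;0 0 -11 0 0 0 138;0 0 -11 0 0 30 138' 20; python3 st.py
```

```text
time_s: 5.9
tcp_pos: [0.5097, 0.4067, 0.1979]
eef_rot: [3.134, -0.083, -0.011]
wrist_force: [-0.3, 0.0, -0.1]
width: 0.408
t 5.9 jaw 86.95 tcp [509.7 406.7 197.9] F [-0.3  0.  -0.1] T [-0.03 -0.03  0.03] w 35.5 j [ 0.92  0.51 -0.04 -0.   -1.03  0.6 ]
```

```bash
python3 -m creep '0 0 7 -10 -9 30 138;0 0 15 -40 -37 30 138;0 0 23 -65 -60 30 138;0 0 31 -73 -67 30 138;0 0 38.5 -73 -67 15 138;0 0 38.5 -73 -67 -20 138;0 0 38.5 -73 -67 -29 138;0 0 38.5 -73 -67 -29 138' 20; python3 st.py
python3 - <<'E'
from workcell import manip, vision
import cv2
c=vision.read_camera("top"); cv2.imwrite("pics/t3.png",cv2.resize(c["frame"][100:300,180:420],None,fx=3,fy=3))
c=vision.read_camera("scene"); cv2.imwrite("pics/s3.png",cv2.resize(c["frame"][120:300,180:400],None,fx=3,fy=3))
E
```

```text
time_s: 6.7
tcp_pos: [0.4382, 0.3406, 0.1719]
eef_rot: [2.99, 0.957, -0.005]
wrist_force: [-0.0, 0.2, 0.1]
width: 0.459
t 6.7 jaw 125.49000000000001 tcp [438.2 340.6 171.9] F [-0.   0.2  0.1] T [-0.02 -0.04  0.  ] w 39.9 j [ 0.95  0.39 -0.32 -0.   -0.86  1.24]
```

View pics/t3.png

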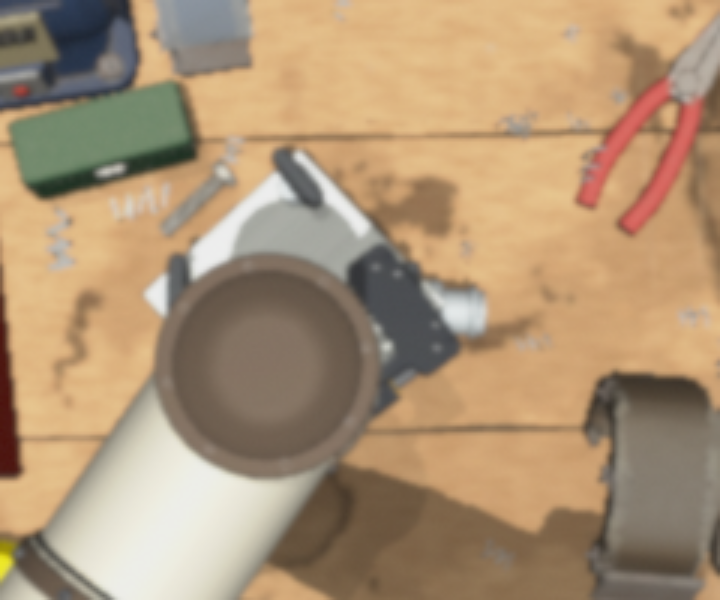

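View pics/s3.png

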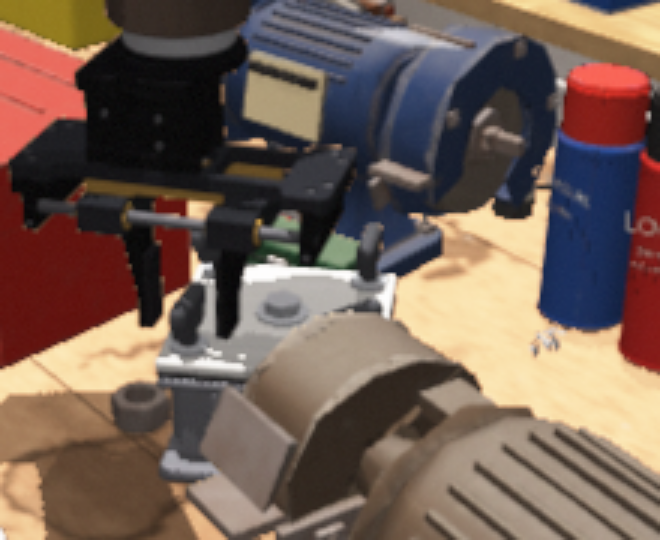

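```bash
python3 -m creep '0 0 0 0 0 0 255;0 0 0 0 0 0 255;0 0 0 0 0 0 255;0 0 0 0 0 0 255;0 0 -8 0 0 0 255;0 0 -16 0 0 0 255;0 0 -24 0 0 0 255;0 0 -32 0 0 0 255' 20; python3 st.py
python3 -m creep '0 0 -6.5 0 0 0 255;0 0 -6.5 0 0 0 255;0 0 -6.5 0 0 0 255;0 0 -6.5 0 0 0 138;0 0 -6.5 0 0 0 138;0 0 -6.5 0 0 0 138;0 0 -6.5 0 0 30 138;0 0 0 0 0 60 138' 20; python3 st.py
```

```text
time_s: 7.6
tcp_pos: [0.4396, 0.3391, 0.1736]
eef_rot: [3.136, 0.087, 0.001]
wrist_force: [5.0, -7.0, 1.6]
width: 0.141
t 7.6 jaw 93.19 tcp [439.6 339.1 173.6] F [ 5.  -7.   1.6] T [-2.19 -1.78  0.05] w 12.3 j [ 0.95  0.38 -0.32  0.   -0.87  0.67]
time_s: 8.4
tcp_pos: [0.4383, 0.341, 0.2332]
eef_rot: [3.138, 0.1, -0.003]
wrist_force: [0.2, 0.4, 0.7]
width: 0.44
t 8.4 jaw 93.67 tcp [438.3 341.  233.2] F [0.2 0.4 0.7] T [ 0.05 -0.02  0.02] w 38.3 j [ 0.95  0.32 -0.25 -0.   -1.    0.68]
```

Run:
```python
from h import *
A=[]
for n in("top","scene"):
    c=np.load(f"pics/{n}0.npz"); W,ok=cloud(c); A.append(W[ok])
A=np.concatenate(A); A=A[(A[:,2]<.45)]
for p,jaw in [((.570,.326),128),((.5685,.330),107),((.568,.3335),87),((.568,.3335),93),((.568,.303),132),((.563,.318),132),((.558,.333),132),((.55,.33),128)]:
        a=np.radians(jaw); j=np.array([np.cos(a),np.sin(a)]);n=np.array([-j[1],j[0]])
        q=A[(A[:,2]>.155)]; r=q[:,:2]-np.array(p); J=np.abs(r@j)-.095; N=np.abs(r@n)-.0375
        d=np.hypot(np.maximum(J,0),np.maximum(N,0)); i=np.argsort(d)[3]
        print(p,jaw,"clear",d[i].round(3),q[i].round(3))
q=A[(A[:,2]>.15)&(A[:,0]>.56)&(A[:,0]<.8)&(A[:,1]>.15)&(A[:,1]<.46)]
H,xe,ye=np.histogram2d(q[:,0],q[:,1],[np.arange(.6,.78,.02),np.arange(.16,.48,.02)][0:2]);print(H.astype(int))
```

```text
(0.57, 0.326) 128 clear 0.029 [0.63  0.357 0.236]
(0.5685, 0.33) 107 clear 0.029 [0.63  0.355 0.24 ]
(0.568, 0.3335) 87 clear 0.015 [0.624 0.398 0.236]
(0.568, 0.3335) 93 clear 0.021 [0.624 0.389 0.237]
(0.568, 0.303) 132 clear 0.044 [0.632 0.354 0.236]
(0.563, 0.318) 132 clear 0.038 [0.632 0.354 0.236]
(0.558, 0.333) 132 clear 0.032 [0.632 0.354 0.236]
(0.55, 0.33) 128 clear 0.042 [0.63  0.357 0.236]
[[  0   0   0   0   0   0   0   0   0   0   0   0   0   0   0]
 [  0   0   0   0   0   0   0   0   0  29 114 130  28   0   0]
 [  0   0   0   0   0   0   0   0   0  34 157 174  72   0   0]
 [  0   0   0   0   0   0   0   0   0  45 338 290 149  26 184]
 [  0   0   0   0   0   0   0   0   0   9 318 192 122 119 305]
 [  0   0   0   0   0   0   0   0   0   0 235 179 142  64 210]
 [  0   0   0   0   0   0   0   0   0   0 219 187 157  29 146]
 [  0   0   0   0   0   0   0   0   0   0 162 177 134  17 105]
 [  0   0  24 499 459 189  35 371 311  69 163 117 103  28  47]]
```

```bash
python3 -m creep '0 0 7 20 -4 0 138;0 0 15 55 -8 0 138;0 0 23 90 -12 0 138;0 0 31 120 -15 0 138;0 0 34.5 132 -14.5 -10 138;0 0 34.5 132 -14.5 -40 138;0 0 34.5 132 -14.5 -61 138;0 0 34.5 132 -14.5 -61 138' 20; python3 st.py
python3 - <<'E'
from workcell import manip, vision
import cv2
c=vision.read_camera("top"); cv2.imwrite("pics/t4.png",cv2.resize(c["frame"][100:300,180:420],None,fx=3,fy=3))
c=vision.read_camera("scene"); cv2.imwrite("pics/s4.png",cv2.resize(c["frame"][120:300,180:400],None,fx=3,fy=3))
E
```

```text
time_s: 9.2
tcp_pos: [0.5691, 0.3256, 0.1683]
eef_rot: [2.969, 1.021, -0.012]
wrist_force: [0.1, -0.1, 0.4]
width: 0.458
t 9.2 jaw 127.95 tcp [569.1 325.6 168.3] F [ 0.1 -0.1  0.4] T [-0.13  0.01  0.01] w 39.8 j [ 0.77  0.54 -0.06 -0.   -0.97  1.47]
```

View pics/t4.png

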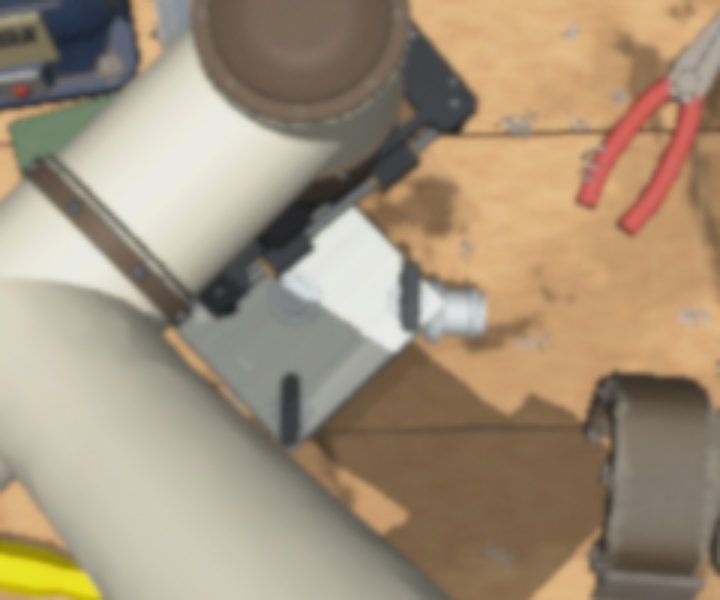

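View pics/s4.png

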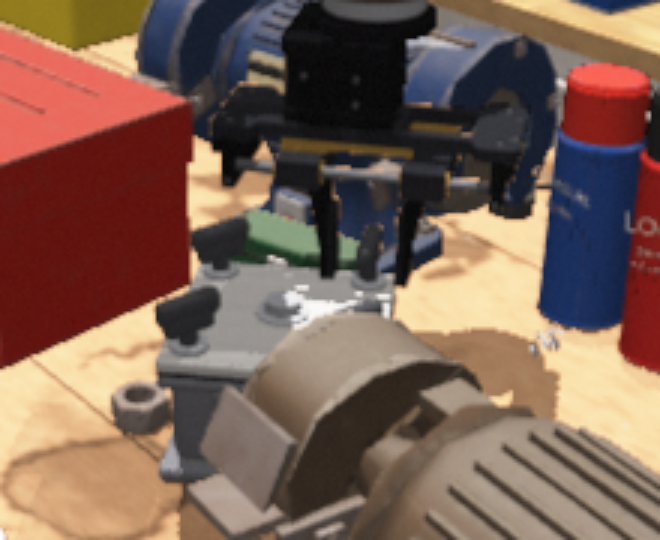

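```bash
python3 -m creep '0 0 0 0 0 0 255;0 0 0 0 0 0 255;0 0 0 0 0 0 255;0 0 0 0 0 0 255;0 0 -8 -0.8 1.2 0 255;0 0 -16 -1.5 2.6 0 255;0 0 -24 -2 4 0 255;0 0 -32 -2.2 5.6 0 255' 20; python3 st.py
python3 -m creep '0 0 -9 0 1.7 0 255;0 0 -9 0 1.7 0 255;0 0 -9 0 1.7 0 255;0 0 -9 0 1.7 0 138;0 0 -9 0 1.7 0 138;0 0 -9 0 1.7 0 138;0 0 -9 0 1.7 30 138;0 0 -9 -20 1.7 60 138' 20; python3 st.py
```

```text
time_s: 10.1
tcp_pos: [0.5693, 0.3307, 0.1729]
eef_rot: [3.135, 0.155, 0.001]
wrist_force: [4.1, -5.7, 1.3]
width: 0.138
t 10.1 jaw 95.66 tcp [569.3 330.7 172.9] F [ 4.1 -5.7  1.3] T [-1.6 -1.  -0. ] w 12.0 j [ 0.77  0.54 -0.06  0.   -0.98  0.9 ]
time_s: 10.9
tcp_pos: [0.5493, 0.3339, 0.2315]
eef_rot: [3.139, -0.084, -0.001]
wrist_force: [0.8, 0.6, 1.3]
width: 0.439
t 10.9 jaw 86.93 tcp [549.3 333.9 231.5] F [0.8 0.6 1.3] T [0.04 0.01 0.05] w 38.2 j [ 0.8   0.46 -0.03  0.   -1.08  0.72]
```

```bash
python3 -m creep '0 0 0 -20 10 20 138;0 0 0 -55 35 50 138;0 0 0 -90 65 60 138;0 0 0 -125 95 60 138;0 0 0 -160 125 60 138;0 0 0 -190 145 60 138;0 0 0 -210 160 60 138;0 0 0 -220 170 60 138' 20; python3 st.py
cat > look.py <<'E'
import sys
from workcell import vision
import cv2
from h import *
n=sys.argv[1]
c=vision.read_camera("top"); cv2.imwrite(f"pics/t{n}.png",cv2.resize(c["frame"][135:265,210:360],None,fx=5,fy=4.6,interpolation=cv2.INTER_CUBIC))
W,ok=cloud(c); z=W[...,2]
for k,p in F.items():
    m=ok&(z>.107)&(z<.135)&(np.hypot(W[...,0]-p[0],W[...,1]-p[1])<.03)
    if m.sum()>30:
        q=W[m][:,:2]; r=cv2.minAreaRect(q.astype(np.float32)*1000)
        e=np.linalg.eigh(np.cov(q.T))[1][:,1]; ang=np.degrees(np.arctan2(e[1],e[0]))
        print(k,m.sum(),r,"pca",round(ang,1),"turn",round((42.1-ang)%180,1))
E
python3 look.py 5
```

```text
time_s: 11.7
tcp_pos: [0.3264, 0.5051, 0.2924]
eef_rot: [-3.14, 0.078, 0.0]
wrist_force: [0.6, -1.5, 0.2]
width: 0.462
t 11.7 jaw 87.14 tcp [326.4 505.1 292.4] F [ 0.6 -1.5  0.2] T [ 0.05 -0.03  0.03] w 40.2 j [ 1.27  0.34 -0.05 -0.   -1.17  0.26]
spig 159 ((503.6439514160156, 266.3955383300781), (11.002954483032227, 41.86210250854492), 88.9272232055664) pca 177.7 turn 44.4
opp 172 ((511.151611328125, 406.8532409667969), (12.10039234161377, 43.31239700317383), 87.8532943725586) pca 176.8 turn 45.3
a 148 ((578.2213134765625, 333.0584411621094), (11.58773136138916, 43.12094497680664), 85.84014892578125) pca 176.3 turn 45.8
b 158 ((437.4420471191406, 339.87347412109375), (10.83688735961914, 43.188777923583984), 88.93289184570312) pca 177.7 turn 44.4
```

View pics/t5.png

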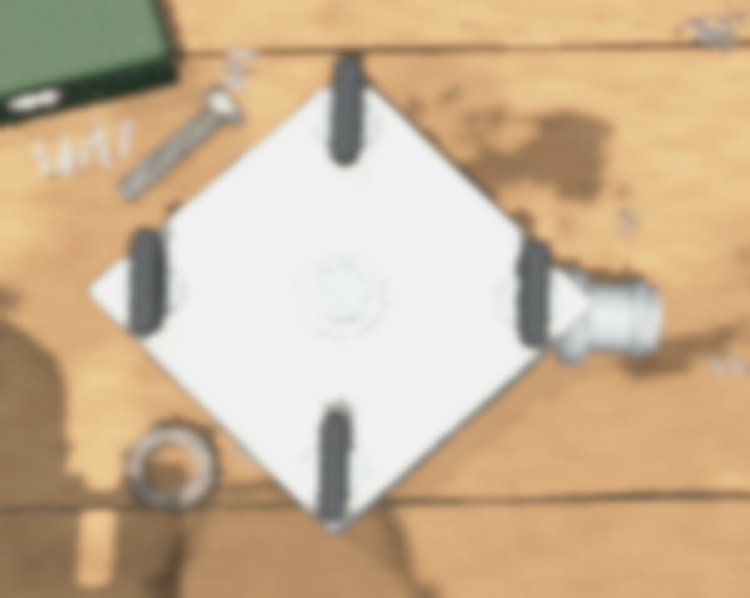

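```bash
python3 -m creep '0 0 0 15 -20 0 138;0 0 0 42 -57 0 138;0 0 0 70 -94 0 138;0 0 0 98 -131 0 138;0 0 0 126 -168 0 138;0 0 0 152 -205 -10 138;0 0 0 170 -230 -30 138;0 0 0 178 -239 -60 138' 20; python3 st.py
```

```text
time_s: 12.55
tcp_pos: [0.5092, 0.2621, 0.2334]
eef_rot: [-3.138, 0.089, -0.006]
wrist_force: [-0.8, -0.1, -0.6]
width: 0.458
t 12.55 jaw 86.74 tcp [509.2 262.1 233.4] F [-0.8 -0.1 -0.6] T [ 0.1  -0.06 -0.02] w 39.8 j [ 0.76  0.34 -0.21  0.   -1.01  0.75]
```

```bash
python3 -m creep '0 0 0 0 0 -30 138;0 0 0 0 0 -61 138;0 0 0 0 0 -61 138;0 0 0 0 0 -61 255;0 0 0 0 0 -61 255;0 0 0 0 0 -61 255;0 0 0 0 0 -61 255;0 0 -5 0 0 -61 255' 20; python3 st.py
python3 -m creep '0 0 -8 0 0 0 255;0 0 -16 0 0 0 255;0 0 -24 0 0 0 255;0 0 -32 0 0 0 255;0 0 -37 0 0 0 255;0 0 -39 0 0 0 255;0 0 -41 0 0 0 255;0 0 -41 0 0 0 255' 20; python3 st.py
```

```text
time_s: 13.35
tcp_pos: [0.5069, 0.2639, 0.1726]
eef_rot: [3.132, -0.221, 0.002]
wrist_force: [1.0, -5.1, 3.2]
width: 0.134
t 13.35 jaw 81.93 tcp [506.9 263.9 172.6] F [ 1.  -5.1  3.2] T [-1.54 -0.31  0.05] w 11.7 j [ 0.76  0.41 -0.29  0.   -0.88  0.66]
time_s: 14.15
tcp_pos: [0.5058, 0.2618, 0.1726]
eef_rot: [2.853, -1.3, 0.0]
wrist_force: [-0.7, -9.4, 6.4]
width: 0.138
t 14.15 jaw 41.00999999999999 tcp [505.8 261.8 172.6] F [-0.7 -9.4  6.4] T [-2.63  0.2   0.22] w 12.0 j [ 0.76  0.41 -0.29  0.   -0.88 -0.05]
```

```bash
python3 -m creep '0 0 -1 0 0 0 255;0 0 -2 0 0 0 255;0 0 -3 0 0 0 255;0 0 -3 0 0 0 255;0 0 -3 0 0 0 255;0 0 -3 0 0 0 255;0 0 -3 0 0 0 255;0 0 -3 0 0 0 255' 20; python3 st.py
```

```text
time_s: 14.95
tcp_pos: [0.5057, 0.2619, 0.1726]
eef_rot: [2.819, -1.372, 0.0]
wrist_force: [-0.7, -8.6, 6.0]
width: 0.145
t 14.95 jaw 38.099999999999994 tcp [505.7 261.9 172.6] F [-0.7 -8.6  6. ] T [-2.6   0.32  0.48] w 12.7 j [ 0.76  0.41 -0.29  0.   -0.88 -0.1 ]
```

```bash
python3 -m creep '0 0 0 0 0 0 138;0 0 0 0 0 0 138;0 0 0 0 0 0 138;0 0 0 0 0 25 138;0 0 3 0 0 58 138;0 0 11 2 30 60 138;0 0 19 5 70 60 138;0 0 27 7 110 60 138' 20; python3 st.py
```

```text
time_s: 15.75
tcp_pos: [0.5138, 0.3764, 0.2323]
eef_rot: [-3.067, 0.672, -0.002]
wrist_force: [1.2, 0.5, -0.7]
width: 0.458
t 15.75 jaw 65.28 tcp [513.8 376.4 232.3] F [ 1.2  0.5 -0.7] T [ 0.05 -0.1   0.01] w 39.8 j [ 0.89  0.45 -0.05 -0.   -1.07  0.25]
```

```bash
python3 -m creep '0 0 8 0 20 0 138;0 0 16 0 31 0 138;0 0 22 0 31 -10 138;0 0 22 0 31 -40 138;0 0 22 0 31 -61 138;0 0 22 0 31 -61 138;0 0 22 0 31 -61 138;0 0 22 0 31 -61 255' 20; python3 st.py
```

```text
time_s: 16.55
tcp_pos: [0.5142, 0.4067, 0.172]
eef_rot: [-3.138, 0.082, -0.004]
wrist_force: [-0.2, 0.1, 0.0]
width: 0.425
t 16.55 jaw 87.01 tcp [514.2 406.7 172. ] F [-0.2  0.1  0. ] T [-0.03  0.03  0.  ] w 37.0 j [ 0.92  0.53 -0.07  0.   -0.97  0.6 ]
```

```bash
python3 -m creep '0 0 0 -2 0 0 255;0 0 0 -2 0 0 255;0 0 0 -2 0 0 255;0 0 -6 -2 0 0 255;0 0 -14 -2 0 0 255;0 0 -22 -2 0 0 255;0 0 -30 -2 0 0 255;0 0 -38 -2 0 0 255' 20; python3 st.py
python3 -m creep '0 0 -5 0 0 0 255;0 0 -8 0 0 0 255;0 0 -9 0 0 0 255;0 0 -10 0 0 0 255;0 0 -11 0 0 0 255;0 0 -11 0 0 0 255;0 0 -11 0 0 0 255;0 0 -11 0 0 0 255' 20; python3 st.py
```

```text
time_s: 17.35
tcp_pos: [0.5113, 0.4046, 0.1709]
eef_rot: [2.937, -1.108, -0.0]
wrist_force: [-1.7, -4.1, 3.1]
width: 0.139
t 17.35 jaw 48.66 tcp [511.3 404.6 170.9] F [-1.7 -4.1  3.1] T [-0.89  0.38  0.1 ] w 12.1 j [ 0.92  0.53 -0.08  0.   -0.97 -0.07]
time_s: 18.15
tcp_pos: [0.5112, 0.4045, 0.1709]
eef_rot: [2.822, -1.374, 0.001]
wrist_force: [-2.0, -5.4, 5.2]
width: 0.143
t 18.15 jaw 38.09 tcp [511.2 404.5 170.9] F [-2.  -5.4  5.2] T [-1.45  0.65  0.36] w 12.5 j [ 0.92  0.53 -0.08  0.   -0.97 -0.25]
```

```bash
python3 -m creep '0 0 0 0 0 0 138;0 0 0 0 0 0 138;0 0 0 0 0 0 138;0 0 0 0 0 25 138;0 0 3 0 0 58 138;0 0 11 -25 -22 60 138;0 0 19 -55 -47 60 138;0 0 27 -73 -64 60 138' 20; python3 st.py
python3 -m creep '0 0 8 0 0 0 138;0 0 16 0 0 0 138;0 0 22 0 0 -20 138;0 0 22 0 0 -50 138;0 0 22 0 0 -60 138;0 0 22 0 0 -60 138;0 0 22 0 0 -60 138;0 0 22 0 0 -60 138' 20; python3 st.py
```

```text
time_s: 18.95
tcp_pos: [0.437, 0.3408, 0.2303]
eef_rot: [-3.068, 0.672, 0.001]
wrist_force: [0.2, -0.0, -0.1]
width: 0.456
t 18.95 jaw 65.3 tcp [437.  340.8 230.3] F [ 0.2 -0.  -0.1] T [ 0.03 -0.02  0.04] w 39.6 j [ 0.95  0.32 -0.26 -0.   -0.99  0.19]
time_s: 19.75
tcp_pos: [0.4392, 0.3426, 0.1716]
eef_rot: [-3.138, 0.082, -0.003]
wrist_force: [1.1, 0.1, 0.0]
width: 0.459
t 19.75 jaw 86.99 tcp [439.2 342.6 171.6] F [1.1 0.1 0. ] T [-0.02 -0.06 -0.02] w 39.9 j [ 0.95  0.39 -0.32  0.   -0.86  0.56]
```

```bash
python3 -m creep '0 0 0 -1 -2 0 255;0 0 0 -1 -2 0 255;0 0 0 -1 -2 0 255;0 0 0 -1 -2 0 255;0 0 -8 -1 -2 0 255;0 0 -16 -1 -2 0 255;0 0 -24 -1 -2 0 255;0 0 -32 -1 -2 0 255' 20; python3 st.py
python3 -m creep '0 0 -8 0 0 0 255;0 0 -13 0 0 0 255;0 0 -15 0 0 0 255;0 0 -16 0 0 0 255;0 0 -17 0 0 0 255;0 0 -17 0 0 0 255;0 0 -17 0 0 0 255;0 0 -17 0 0 0 255' 20; python3 st.py
```

```text
time_s: 20.55
tcp_pos: [0.4373, 0.3378, 0.1704]
eef_rot: [2.989, -0.952, -0.0]
wrist_force: [1.2, -5.8, 4.6]
width: 0.139
t 20.55 jaw 54.66 tcp [437.3 337.8 170.4] F [ 1.2 -5.8  4.6] T [-1.65 -0.11  0.09] w 12.1 j [ 0.95  0.38 -0.33  0.   -0.86  0.  ]
time_s: 21.35
tcp_pos: [0.437, 0.3376, 0.1704]
eef_rot: [2.819, -1.373, 0.001]
wrist_force: [-0.4, -5.7, 3.8]
width: 0.145
t 21.35 jaw 38.08000000000001 tcp [437.  337.6 170.4] F [-0.4 -5.7  3.8] T [-1.61  0.22  0.5 ] w 12.7 j [ 0.95  0.38 -0.33  0.   -0.86 -0.29]
```

```bash
python3 -m creep '0 0 0 0 0 0 138;0 0 0 0 0 0 138;0 0 0 0 0 0 138;0 0 0 0 0 25 138;0 0 3 0 0 58 138;0 0 11 10 -5 62 255;0 0 19 20 -10 62 255;0 0 27 30 -15 62 255' 20; python3 st.py
python3 -m creep '0 0 8 10 -3 0 255;0 0 16 20 -6 0 255;0 0 24 30 -9 0 255;0 0 32 40 -12 0 255;0 0 40 50 -15 0 255;0 0 48 65 -18 0 255;0 0 56 80 -20 0 255;0 0 64 95 -22 0 255' 20; python3 st.py; python3 look.py 6
```

```text
time_s: 22.15
tcp_pos: [0.4679, 0.3252, 0.2328]
eef_rot: [-3.067, 0.671, -0.001]
wrist_force: [0.1, -1.1, -0.2]
width: 0.268
t 22.15 jaw 65.33 tcp [467.9 325.2 232.8] F [ 0.1 -1.1 -0.2] T [ 0.   -0.02  0.03] w 23.3 j [ 0.89  0.34 -0.22 -0.   -1.01  0.25]
time_s: 22.95
tcp_pos: [0.5632, 0.303, 0.2322]
eef_rot: [-2.958, -1.057, -0.001]
wrist_force: [-0.5, 0.3, 0.2]
width: 0.004
t 22.95 jaw 129.32 tcp [563.2 303.  232.2] F [-0.5  0.3  0.2] T [-0.04 -0.1   0.  ] w 0.3 j [ 0.75  0.45 -0.04 -0.   -1.08  1.51]
spig 159 ((504.20806884765625, 265.9267883300781), (11.656681060791016, 43.13779830932617), 43.574405670166016) pca 132.7 turn 89.4
b 97 ((443.0533752441406, 333.0682373046875), (11.416862487792969, 25.48560905456543), 43.78908157348633) pca 134.3 turn 87.8
```

```bash
python3 -m creep '0 0 2.7 5 -3 0 255;0 0 2.7 5 -3 0 255;0 0 2.7 5 -3 -30 255;0 0 2.7 5 -3 -55 255;0 0 2.7 5 -3 -60 255;0 0 2.7 5 -3 -60 255;0 0 2.7 5 -3 -60 255;0 0 2.7 5 -3 -60 255' 20; python3 st.py
python3 - <<'E'
from workcell import vision
import cv2
c=vision.read_camera("scene"); cv2.imwrite("pics/s7.png",cv2.resize(c["frame"][150:240,230:340],None,fx=6,fy=6,interpolation=cv2.INTER_CUBIC))
E
```

```text
time_s: 23.8
tcp_pos: [0.5681, 0.3004, 0.174]
eef_rot: [-2.935, -1.117, -0.005]
wrist_force: [0.4, -0.2, 0.2]
width: 0.005
t 23.8 jaw 131.68 tcp [568.1 300.4 174. ] F [ 0.4 -0.2  0.2] T [-0.04 -0.08 -0.05] w 0.4 j [ 0.74  0.51 -0.1   0.   -0.96  1.56]
```

View pics/s7.png

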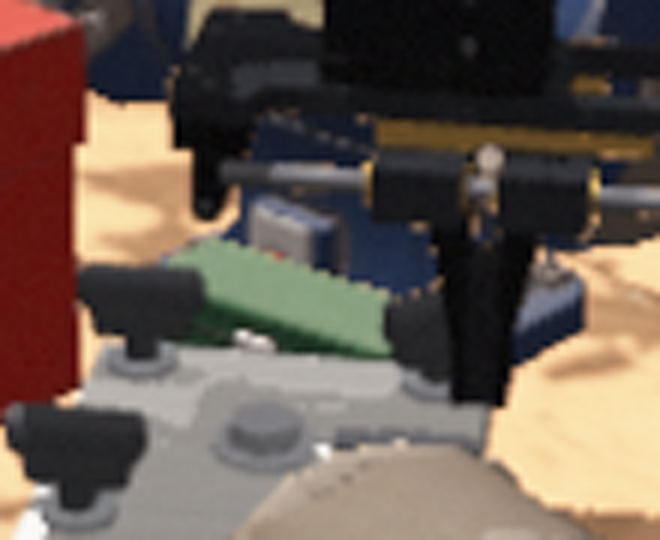

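```bash
python3 -m creep '0 0 0 -4 6 -2 255;0 0 0 -5 12 -2 255;0 0 0 -6 17 -2 255;0 0 0 -7 21 -2 255;0 0 0 -8 25 -2 255;0 0 0 -9 29 -2 255;0 0 0 -10 32 -2 255;0 0 0 -10 32 -2 255' 20; python3 st.py
python3 - <<'E'
from workcell import vision
import cv2
c=vision.read_camera("scene"); cv2.imwrite("pics/s8.png",cv2.resize(c["frame"][150:240,230:340],None,fx=6,fy=6,interpolation=cv2.INTER_CUBIC))
E
```

```text
time_s: 24.65
tcp_pos: [0.5559, 0.33, 0.1692]
eef_rot: [2.933, 1.116, -0.011]
wrist_force: [-3.2, -5.8, 0.9]
width: 0.008
t 24.65 jaw 131.66 tcp [555.9 330.  169.2] F [-3.2 -5.8  0.9] T [-1.61  0.65  0.07] w 0.7 j [ 0.79  0.53 -0.09  0.   -0.96  1.51]
```

View pics/s8.png

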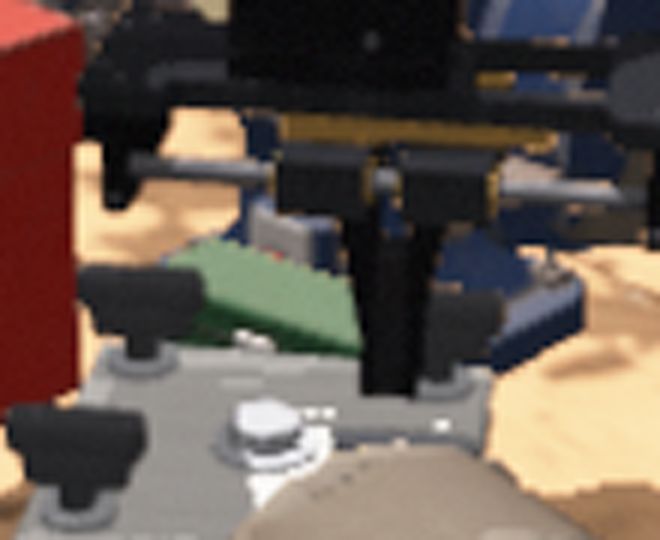

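```bash
python3 -m creep '0 0 0 1 1 0 255;0 0 0 2 2 0 255;0 0 0 3 3 0 255;0 0 0 4 4 0 255;0 0 0 4 4 0 255;0 0 0 4 4 0 255;0 0 0 4 4 0 255;0 0 0 4 4 0 255' 20; python3 st.py
```

```text
time_s: 25.5
tcp_pos: [0.5566, 0.3307, 0.1692]
eef_rot: [2.93, 1.113, -0.029]
wrist_force: [-11.8, -12.0, 7.8]
width: 0.01
t 25.5 jaw 131.61 tcp [556.6 330.7 169.2] F [-11.8 -12.    7.8] T [-3.4   3.25  0.01] w 0.8 j [ 0.79  0.53 -0.08 -0.   -0.98  1.51]
```

```bash
python3 -m creep '0 0 0 -4 -4 0 255;0 0 0 -8 -8 0 255;0 0 0 -14 -14 0 255;0 0 0 -14 -14 25 255;0 0 0 -14 -14 60 255;0 0 0 -40 0 90 255;0 0 0 -80 30 115 255;0 0 0 -120 60 120 255' 20; python3 st.py
python3 -m creep '0 0 0 -30 30 0 255;0 0 0 -60 60 0 255;0 0 0 -90 90 0 255;0 0 0 -110 115 0 255;0 0 0 -110 115 0 255;0 0 0 -110 115 0 255;0 0 0 -110 115 0 255;0 0 0 -110 115 0 255' 20; python3 st.py; python3 look.py 9
```

```text
time_s: 26.3
tcp_pos: [0.4462, 0.3937, 0.2931]
eef_rot: [-2.933, -1.114, -0.011]
wrist_force: [0.2, 0.6, -0.8]
width: 0.006
t 26.3 jaw 131.59 tcp [446.2 393.7 293.1] F [ 0.2  0.6 -0.8] T [ 0.07 -0.04 -0.02] w 0.5 j [ 1.    0.33 -0.07  0.   -1.16  1.3 ]
time_s: 27.1
tcp_pos: [0.3369, 0.5066, 0.2896]
eef_rot: [-2.937, -1.115, -0.0]
wrist_force: [0.2, 0.2, -0.8]
width: 0.006
t 27.1 jaw 131.6 tcp [336.9 506.6 289.6] F [ 0.2  0.2 -0.8] T [-0.11 -0.06 -0.02] w 0.5 j [ 1.25  0.36 -0.04 -0.   -1.17  1.05]
spig 160 ((504.1866149902344, 265.8034973144531), (11.70170783996582, 43.424034118652344), 44.00122833251953) pca 132.6 turn 89.5
opp 177 ((511.50311279296875, 406.8851318359375), (12.303592681884766, 42.21356964111328), 41.589332580566406) pca 132.3 turn 89.8
a 172 ((578.2401123046875, 333.4808654785156), (12.774009704589844, 42.26930618286133), 42.1485710144043) pca 131.9 turn 90.2
b 161 ((437.4006042480469, 339.889404296875), (11.899398803710938, 43.15864944458008), 41.172088623046875) pca 131.9 turn 90.2
```

View pics/t9.png

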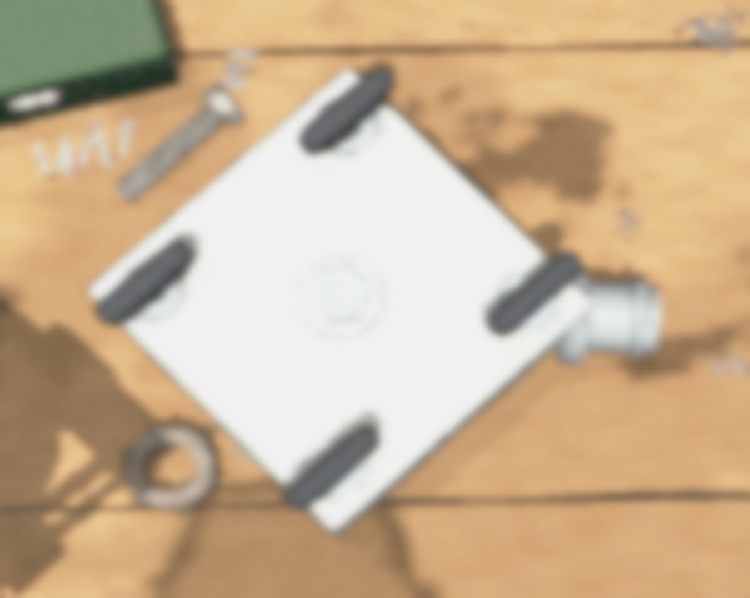

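All four bars now lie along the cover's y axis, measuring 89.5 to 90.2 degrees turned. The arm is clear, so I'm handing in.

```bash
python3 -c "
from workcell import manip
print(manip.hand_in())"
```

```text
the job is handed in; nothing more can be done
None
```

All four fasteners are turned fully home in the order asked, and the job is handed in. The robot clock stood at about 27 s of the 72 s allowed.

- **Order:** both passes went spigot corner, diagonally opposite, side b, then side a.
- **First pass:** the camera measured turns of 44.4° (spigot), 45.3° (opposite), 44.4° (side b) and 45.8° (side a).
- **Second pass:** I gripped the spigot, opposite and side b fasteners and turned them until the wrist moment rose to about 0.36–0.5 N m, against about 0.1 N m while they turned freely. The blue motor left no room to turn the gripper at side a. There I pushed the bar round with the closed fingers until it stopped moving, and the force rose from about 7 N to about 18 N.
- **Final check:** with the arm clear, the camera measured 89.5° (spigot), 89.8° (opposite), 90.2° (side b) and 90.2° (side a).

No check failed. A mid-pass camera reading of side b gave 87.8°, but the arm partly hid that bar; the clear final view gave 90.2°. The angles come from the camera and are good to about 1°.

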